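Set the serving bowls in a row and hold the ladoo over the last one with tongs

ROBOT

A 6-joint arm with a two-finger parallel gripper is mounted at the origin on the work surface. World frame = base frame: x ahead of the robot, y to its left, z up, the work surface at z = 0. Lengths are in mm, angles in rad, forces in N, time in s.
With the tool pointing down it reaches from about 275 to 750 mm from the base axis. Payload 10.2 kg.
Tool frame: the origin (TCP) lies between the finger pads; the fingertips stand 17 mm ahead of it and the grasp point (between the pads) lies 2 mm behind it (tips_ahead is the distance from the TCP to the fingertips, in mm); z points along the fingers, y is the line along which they close (so a half turn about z gives the same grasp; the last joint's range is limited). The gripper opens to 85 mm and grips with 20 to 120 N. Pads are 22 mm wide; open, the fingers measure 114 mm over their backs; the gripper's body (76 mm by 85 mm) begins 54 mm behind the grasp point. The pads swing forward as they close: fully open they stand 13 mm farther back than shut.
Start: joints at [-0.223, 0.313, 1.498, -0, 1.331, -0.223], TCP at [525.006, -0.014, 248.294] pointing down, gripper open.
Joint ranges: [-2.94, 2.94], [-0.97, 2.17], [0.19, 2.56], [-1.23, 4.37], [0.02, 3.11], [-2.88, 2.88]. Speed limits (rad/s): [2.39, 2.39, 3.01, 3.14, 3.14, 3.14].

INTERFACE

Orientations are given as a unit quaternion [w, x, y, z].
In Python, from rig import sense, capture, finish_job, boxes_of, tips_ahead gives the robot as it stands.
- The arm moves only by the tool drive_tool, never from a script. Its argument "commands" is text: rows parted by semicolons, each of 7 numbers parted by spaces: the shift along the world's x, y, z in units of 0.1 m (1.0 is 0.1 m), then the turn, a rotation vector about the world's x, y, z in units of pi/4 rad (1.0 is pi/4 rad), then the opening in per cent of the stroke, from 0 (shut) to 100 (fully open). A call has 1 to 20 rows; each row shifts and turns the commanded pose from where the row before left it; what a row does not reach is not made up. A row lasts 1/12 s, in which the tool goes at most 41.7 mm and 7.16 degrees, less where a joint would pass 70% of its speed; a pose out of reach is approached as far as the arm can. A call with a number of a shift or a turn outside -1 to 1 is refused whole. A call with a gripper value outside its range is refused whole. The fingers move at their own pace and stop on an object; "force" is the grip in N (left out, the last holds). Time passes only in rows, so rows that do not move let the fingers close. It gives the time, the measured TCP pose, the force, the opening and the grip force at its end, in the units of the state.
- sense(): the state, without advancing time (a new reading comes with each control period).
- capture(name): name is "scene" or "side" or "wrist"; returns a dict with "pixels" (384x512x3 uint8, blue, green, red), "fov_y" (degrees; the focal length in pixels is half the picture's height over the tangent of half this angle, whatever the lens; pixels are square), "cx", "cy" (the principal point, pixels), "position" and "attitude" of the camera in the world; the wrist camera has in their place "tool_from_camera" (4x4, takes a point from camera to tool coordinates, whose origin is the TCP and whose axes are the flange's). Camera axes: x right, y down, z forward; pixel columns grow to the right and rows downward; lengths in mm; the calibration is good to about 2 mm. A picture is of the moment at which its call begins: read the wrist's pose just before it. There is no depth.
- finish_job(): hands the job in; it is judged then, once.
Trained networks look in a picture, given as the dict that the camera call returned (one of the last four; its "shot" number tells which), for a name from the list of things; names that differ only in an ending like _2 or _b are one class to them, and where a whole thing is asked for, a point or a joint stands for the part that bears it (a point fixed in the world has none). Each returns a list of dicts, best first, with "confidence" (0 to 1); they miss things now and then, are a little off and sometimes report something else, mostly with a low value. They report only what shows in the picture. A call takes as long as a camera call. They do not tell look-alikes from the thing itself.
- boxes_of(picture, name): "position" ([column, row] in pixels, amid what is visible of it).
The state is a dict: "time_s": time; "joints": joint angles; "dq": joint speeds; "tau": joint torques, N m; "eef_pos": TCP position; "ee_rot": TCP orientation; "force": force on the tool from outside, world axes, zero at the start; "wrist_torque": the same for the moment, N m; "grip_width": opening from 0.0 (shut) to 1.0 (fully open); "grip_force": force on a finger pad.
Only numpy, scipy, OpenCV 4.12 (cv2) and the standard library are available. Lean on these libraries where they do the work, as an engineer would, in place of code of your own. Each camera call takes 0.05 s, during which the arm holds its last target. There are 200 camera calls.

TASK

Set the loose steel bowl on the wooden board as the third of the row: standing in line with the two bowls already there, beside the one in the middle with the same gap as between those two. Then take the tongs, close them on the ladoo on the steel stand and hold it in the tongs, without your fingers touching it, over the middle of the bowl you have just set, clear above its rim. Finish while still holding it there, and leave the two other bowls and everything else on the shelf where they stand.

Things in the scene. Friction and masses are not known exactly. Their poses are not given: they have to be found in the camera images.
- tongs: Spring serving tongs, steel with teal silicone tips, 178 mm long, 80 g, lying flat on the shelf, open; all parts 22 mm high. Origin: underside, at the hinge (bow) end on the centre line; x along the centre line to the tips, y to the left arm, z up. The two arms are 3 mm strips that turn level about upright hinges at x 0, y +-6 mm; straight from x 30 to 118 mm.
- tongs_grip (a point): Where to squeeze the arms, on their outer sides: centre line, 80 mm from the hinge end, mid height (z 11 mm), near the balance point. Over the outer sides here: 54 mm spring-open (40 mm at x 30, 64 mm at x 118), 31 mm with the arms parallel. Spring: 7.5 N open, 11 N parallel; half of any further squeeze reaches the tips. Squeezed to 48 mm the tongs can be carried open.
- tongs_tip (a point): Point on the tongs' centre line midway between the tips, 160 mm from the hinge end, mid height (z 11 mm): the centre of a ladoo properly held lies here. Tips spring-open are 85 mm apart inside (70 mm between their cheeks). Each tip is a cup 36 mm long, 22 mm high: a flat 15 mm long with cheeks leaning inwards 8 mm in front and behind, so it centres a ball along x.
- tongs_left (a joint): Closing angle of the left arm: 0 spring-open, 0.14 arms parallel (tips on the 40 mm ladoo), 0.21 fully closed. The right arm moves alike.
- ladoo: Ladoo, a firm orange ball of a sweet, 40 mm in diameter, with a flat foot 20 mm wide, 37 mm high, about 45 g, standing loose on the stand, up to 17 mm from its middle. Origin: centre of its underside, z up.
- ladoo_center (a point): Centre of the ladoo's ball, 17 mm above its underside.
- stand: Steel footed sweet stand, fixed: flat disc 100 mm in diameter, without a rim, its top 55 mm above the shelf, on a thin stem. Origin: centre of its foot on the shelf.
- board: Wooden serving board, fixed, 90 x 250 x 12 mm high. Origin: centre of its underside; its y axis runs along its length and is the line of the row of bowls; z up. The row of three just fits on it: middle bowl about at its centre, one bowl towards +y, the third place towards -y.
- katori_a: Steel bowl standing on the board, the middle one of the row. All three bowls are alike: round, 64 mm outer diameter at the rim and nearly straight-sided (62 mm at 10 mm height, foot 52 mm), 34 mm high, wall 2 mm, 70 g. Origin: centre of its underside. To be left where it is.
- katori_b: Steel bowl standing on the board, 78 mm from katori_a towards +y of the board (gap 14 mm between rims). To be left where it is.
- katori_c: The loose steel bowl, standing upright on the shelf off the board, on the robot's side. It can be gripped over its outer diameter from above. Origin: centre of its underside, z up.
- dabba: Round stainless dabba with lid, 134 mm in diameter, 82 mm high, bystander. Origin: centre of its underside.
- pot: White ceramic pot with cork-style stopper, 94 mm in diameter, 119 mm high, bystander. Origin: centre of its underside.
- ghee_pot: Steel ghee pot with lid and knob, 98 mm in diameter, 101 mm high, bystander. Origin: centre of its underside.
- squeezer: Yellow plastic lemon squeezer lying flat, 203 mm long, 78 mm wide, 52 mm high, bystander. Origin: on the shelf under the middle of its cups; handles towards -x.
Not all that is in view belongs to the job. What is shaped like the katori_a but blue or yellow is not meant.

How it is judged:
By the outcome, as a careful person would: the job done as asked, in the order asked, and still so for the second after the job is handed in, while the arm keeps its last pose, push and grip.
It also fails if it takes over 53 s, if anything falls off the work surface, if the arm or the gripper's body presses on something with over 40 N, if the wrist force passes 120 N, or if a joint passes its speed limit or range.

## Working session

There is one attempt and no reset: what is moved stays moved. The work goes in short steps, Python scripts to look and compute and a tool call to move; the robot and the scene stay as the last step left them, time stands still between calls to the robot, and variables do not carry over. Pictures are saved under pics/ and viewed, at most 10 in all, crops included, and the job is handed in when it is done.

Besides the shell and the picture viewer there is one more tool, called after ">>>" as name(argument=value, ...) on one line, values as JSON. drive_tool: Moves the arm, as the interface text tells. Shifts and turns lie within -1 to 1; 1 stands for 0.1 m of shift or pi/4 rad of turn. Its arguments: {"type":"object","properties":{"commands":{"type":"string"},"force":{"type":"number"}},"required":["commands"]}

```bash
mkdir -p pics; ls; cat > h.py <<'E'
import numpy as np, cv2
from scipy.spatial.transform import Rotation as R
from rig import sense, capture, finish_job, boxes_of, tips_ahead
def q2R(q): return R.from_quat([q[1],q[2],q[3],q[0]]).as_matrix()
def cam(p,s=None):
    if 'tool_from_camera' in p:
        T=np.array(p['tool_from_camera']); Rt=q2R(s['ee_rot']); return Rt@T[:3,:3], Rt@T[:3,3]+np.array(s['eef_pos'])
    a=np.array(p['attitude'],float); return (a if a.shape==(3,3) else q2R(a)), np.array(p['position'],float)
def f_of(p): return p['pixels'].shape[0]/2/np.tan(np.radians(p['fov_y'])/2)
def ray(p,px,s=None):
    C,o=cam(p,s); d=C@np.array([(px[0]-p['cx'])/f_of(p),(px[1]-p['cy'])/f_of(p),1.]); return o,d/np.linalg.norm(d)
def onz(p,px,z,s=None):
    o,d=ray(p,px,s); return o+d*(z-o[2])/d[2]
def proj(p,X,s=None):
    C,o=cam(p,s); c=C.T@(np.array(X,float)-o); return np.array([p['cx'],p['cy']])+f_of(p)*c[:2]/c[2]
E
python3 - <<'E'
from h import *
print(sense()['ee_rot'],tips_ahead)
for n in ['scene','side','wrist']:
    s=sense();p=capture(n);cv2.imwrite(f'pics/{n}0.png',p['pixels'])
    print(n,p['fov_y'],p['cx'],p['cy'],cam(p,s)[1].round(), cam(p,s)[0].round(2).tolist())
    for o,z in [('katori_a',34),('tongs',11),('tongs_tip',11),('tongs_grip',11),('ladoo',72),('stand',55),('board',12)]:
        for b in boxes_of(p,o)[:7]: print(o,round(b['confidence'],2),np.round(b['position']),onz(p,b['position'],z,s).round())
E
```

```text
pics
[-5.58274698e-04  7.07101938e-01  7.07111324e-01 -3.37121837e-04] 17.0
scene 51.12117479314544 256.7577733689412 188.7796301707647 [1609.  109. 1004.] [[-0.13, 0.68, -0.72], [0.99, 0.1, -0.08], [0.02, -0.72, -0.69]]
katori_a 0.81 [380. 231.] [735. 409.  34.]
katori_a 0.8 [386. 207.] [624. 441.  34.]
katori_a 0.79 [326. 194.] [587. 239.  34.]
katori_a 0.74 [345. 173.] [466. 309.  34.]
katori_a 0.69 [283. 168.] [475.  79.  34.]
katori_a 0.52 [352. 201.] [612. 329.  34.]
katori_a 0.51 [319. 165.] [436. 211.  34.]
tongs 0.63 [161. 166.] [ 503. -379.   11.]
tongs 0.41 [282. 167.] [439.  74.  11.]
tongs_tip 0.64 [160. 165.] [ 500. -386.   11.]
stand 0.65 [263. 193.] [638.  23.  55.]
board 0.89 [319. 201.] [607. 218.  12.]
board 0.39 [162. 164.] [ 495. -380.   12.]
side 45.109586275778355 252.0156020324987 189.1536148528656 [409. 938. 904.] [[-0.98, -0.14, 0.15], [-0.2, 0.63, -0.75], [0.01, -0.76, -0.65]]
katori_a 0.92 [156. 325.] [720. 425.  34.]
katori_a 0.78 [297. 234.] [458.  89.  34.]
katori_a 0.77 [203. 345.] [609. 449.  34.]
katori_a 0.7 [294. 143.] [ 524. -321.   34.]
katori_a 
[... 278 characters left out ...]
 [ 750. -366.   11.]
tongs_grip 0.67 [299. 145.] [ 509. -346.   11.]
tongs_grip 0.28 [233. 287.] [586. 274.  11.]
ladoo 0.75 [252. 195.] [597.   7.  72.]
ladoo 0.26 [213. 301.] [608. 363.  72.]
stand 0.93 [251. 210.] [590.  48.  55.]
stand 0.59 [231. 135.] [ 729. -292.   55.]
board 0.76 [232. 288.] [588. 277.  12.]
board 0.44 [199. 166.] [ 800. -161.   12.]
wrist 61.695333371054204 254.10889081120655 195.8788395341472 [525.  76. 374.] [[1.0, 0.0, 0.0], [0.0, -0.95, -0.3], [-0.0, 0.3, -0.95]]
katori_a 0.6 [189. 100.] [459.  71.  34.]
ladoo 0.74 [462. 270.] [ 747. -101.   72.]
ladoo 0.56 [334. 163.] [601.  15.  72.]
stand 0.59 [316. 144.] [587.  31.  55.]
board 0.6 [319.  19.] [590. 150.  12.]
```

```bash
python3 - <<'E'
import cv2
a=cv2.imread('pics/scene0.png');b=cv2.imread('pics/side0.png')
cv2.imwrite('pics/sc1.png',cv2.resize(a[100:350,90:460],(800,540),interpolation=cv2.INTER_CUBIC))
cv2.imwrite('pics/si1.png',cv2.resize(b[100:384,130:400],(570,600),interpolation=cv2.INTER_CUBIC))
E
```

```text
(no output)
```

View pics/sc1.png

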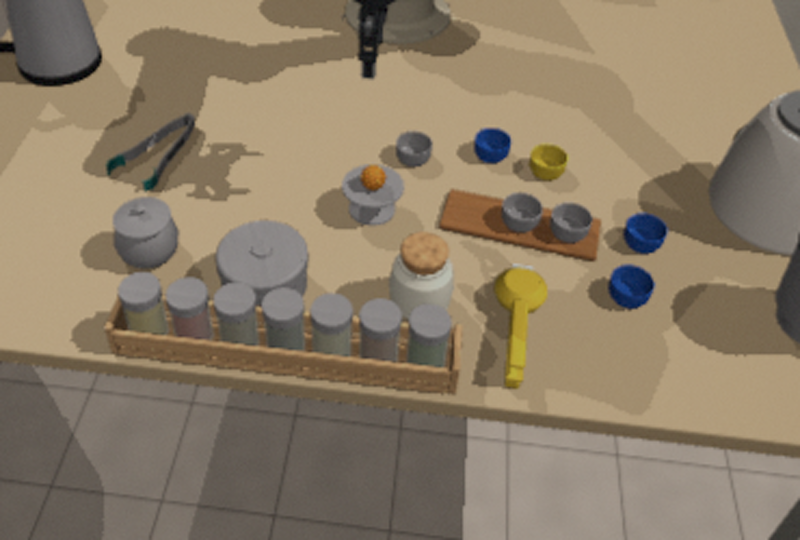

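View pics/si1.png

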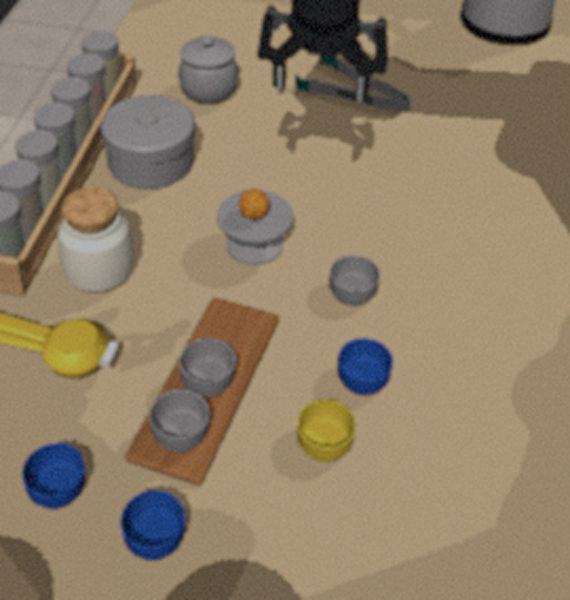

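>>> drive_tool(commands="0.03 0.36 0.14 0 0 0 100;0.03 0.36 0.14 0 0 0 100;0.03 0.36 0.14 0 0 0 100;0.03 0.36 0.14 0 0 0 100;0.03 0.36 0.14 0 0 0 100;0 0 0 0 0 0 100;0 0 0 0 0 0 100")

```text
time_s: 1.78
eef_pos: [539.9, 181.4, 318.6]
ee_rot: [0.0, 0.706, 0.708, 0.0]
force: [0.1, -0.6, -0.6]
grip_width: 1.002
grip_force: 0.0
```

```bash
python3 - <<'E'
from h import *
s=sense();p=capture('wrist');cv2.imwrite('pics/w1.png',cv2.resize(p['pixels'],(768,576)))
print(s['time_s'],s['eef_pos'],s['ee_rot'])
for o,z in [('katori_a',34),('ladoo',72),('stand',55),('board',12)]:
    for b in boxes_of(p,o)[:7]: print(o,round(b['confidence'],2),np.round(b['position']),onz(p,b['position'],z,s).round())
E
```

```text
1.7833 [539.93657884 181.44628371 318.59082701] [3.24005584e-04 7.06094406e-01 7.08117551e-01 3.43749196e-04]
katori_a 0.83 [309. 100.] [608. 252.  34.]
katori_a 0.83 [170. 136.] [434. 208.  34.]
katori_a 0.8 [198. 231.] [463.  78.  34.]
katori_a 0.58 [321.  27.] [617. 333.  34.]
ladoo 0.62 [299. 287.] [601.  14.  72.]
stand 0.83 [291. 270.] [591.  30.  55.]
board 0.92 [289. 127.] [587. 218.  12.]
```

View pics/w1.png

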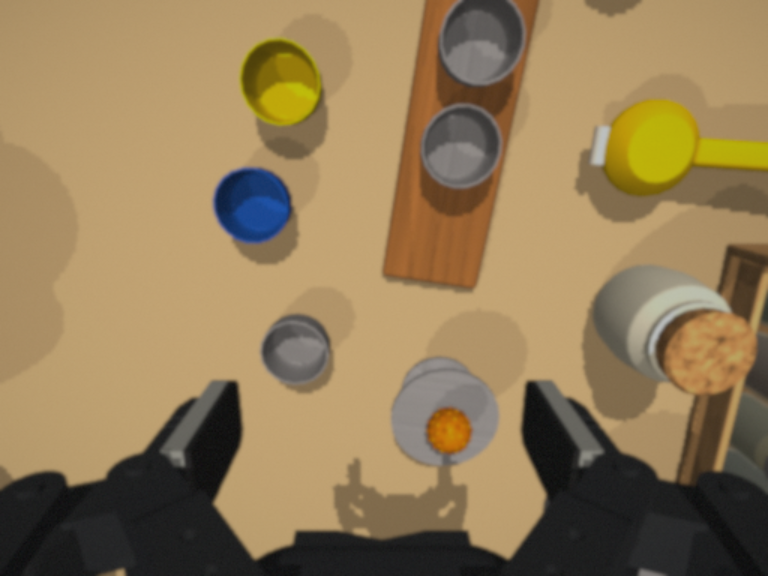

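```bash
cat >> h.py <<'E'
def ringfit(p,s,xy,z,r=32,rng=14):
    g=cv2.GaussianBlur(p['pixels'].astype(np.float32),(0,0),1.0)
    G=np.sqrt(sum(cv2.Sobel(g,cv2.CV_32F,*d)**2 for d in [(1,0),(0,1)])).sum(2)
    t=np.linspace(0,2*np.pi,120,endpoint=False); best=[]
    for step in (2,.5):
        c0=np.array(xy) if step==2 else best[1]; k=rng if step==2 else 2; best=(-1,None)
        for dx in np.arange(-k,k+.1,step):
            for dy in np.arange(-k,k+.1,step):
                c=c0+[dx,dy]
                uv=np.array([proj(p,[c[0]+r*np.cos(a),c[1]+r*np.sin(a),z],s) for a in t],np.float32)
                m=(uv[:,0]>1)&(uv[:,0]<510)&(uv[:,1]>1)&(uv[:,1]<382)
                v=np.minimum(cv2.remap(G,uv[m,0],uv[m,1],cv2.INTER_LINEAR),120).mean()
                if v>best[0]: best=(v,c)
    return best
E
cat > m.py <<'E'
from h import *
s=sense();p=capture('wrist')
A=[];ims=[]
for n,xy,z in [('C',(463,78),34),('A',(590,243),46),('B',(612,325),46)]:
    v,c=ringfit(p,s,xy,z); print(n,v,c); 
    for a in np.linspace(0,6.28,40): 
        u=proj(p,[c[0]+32*np.cos(a),c[1]+32*np.sin(a),z],s); ims.append(u)
hsv=cv2.cvtColor(p['pixels'],cv2.COLOR_BGR2HSV); m=((hsv[...,1]>135)&(hsv[...,0]<16)).astype(np.uint8)
m=cv2.morphologyEx(m,cv2.MORPH_OPEN,np.ones((3,3))); n,l,st,ce=cv2.connectedComponentsWithStats(m)
lab=l[175,285]; print('board comp',st[lab])
L=[];Rr=[]
for y in range(5,175,5):
    x=np.where(l[y]==lab)[0]
    if len(x): L.append(onz(p,(x[0]-.5,y),12,s));Rr.append(onz(p,(x[-1]+.5,y),12,s))
for E in (L,Rr):
    E=np.array(E,np.float32)[:,:2]; q=cv2.fitLine(E,cv2.DIST_HUBER,0,.01,.01).ravel(); print('edge dir',np.degrees(np.arctan2(-q[0],q[1]))%180,q[2:], np.abs((E-q[2:])@[-q[1],q[0]]).max())
mm=(l==lab); im=cv2.resize(p['pixels'],None,fx=2,fy=2)
c=np.array(np.where(mm)).T; print('lowest',[ (c[c[:,0]>c[:,0].max()-3].mean(0))])
for u in ims: cv2.circle(im,tuple(int(round(2*k)) for k in u),1,(0,255,0),-1)
cv2.imwrite('pics/o1.png',im[0:540,250:760])
E
python3 m.py
```

```text
C 119.2415 [461.  76.]
A 120.0 [602. 253.]
B 120.0 [612.5 330. ]
board comp [ 256    0   95  190 7290]
edge dir 171.51527 [559.2472 261.8917] 0.60317385
edge dir 171.5329 [642.03906 222.21486] 74.006935
lowest [array([187.70212766, 308.42553191])]
```

View pics/o1.png

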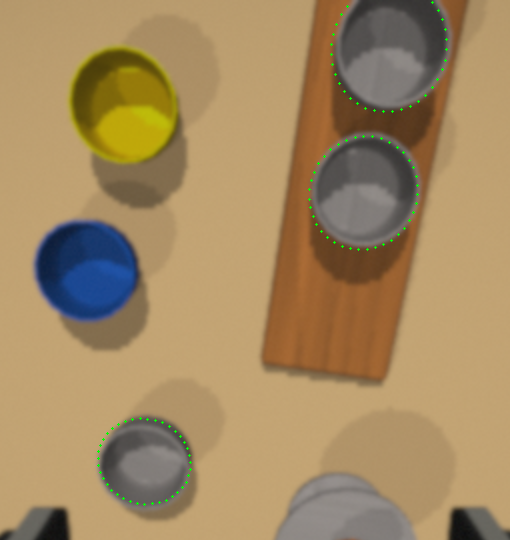

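>>> drive_tool(commands="-0.13 -0.175 -0.33 0 0 -0.1 100;-0.13 -0.175 -0.33 0 0 -0.085 100;-0.13 -0.175 -0.33 0 0 0 100;-0.13 -0.175 -0.33 0 0 0 100;-0.13 -0.175 -0.33 0 0 0 100;-0.14 -0.18 -0.33 0 0 0 100;0 0 -0.2 0 0 0 100;0 0 -0.3 0 0 0 100;0 0 -0.25 0 0 0 100;0 0 -0.17 0 0 0 100;0 0 0 0 0 0 100;0 0 0 0 0 0 100", force=25)

```text
time_s: 3.08
eef_pos: [460.8, 74.1, 28.3]
ee_rot: [-0.0, 0.757, 0.654, -0.0]
force: [-0.2, -0.7, -0.1]
grip_width: 0.997
grip_force: 0.0
```

>>> drive_tool(commands="0 0.02 0 0 0 0 100;0 0 0 0 0 0 65;0 0 0 0 0 0 60;0 0 0 0 0 0 60;0 0 0 0 0 0 60;0 0 0 0 0 0 60;0 0 0 0 0 0 60;0 0 0 0 0 0 60", force=25)

```text
time_s: 3.75
eef_pos: [461.5, 76.5, 29.8]
ee_rot: [0.001, 0.756, 0.654, 0.001]
force: [-4.0, 0.5, 12.4]
grip_width: 0.717
grip_force: 24.1
```

>>> drive_tool(commands="0 0 0.15 0 0 0 60;0 0 0.25 0 0 0 60;0 0 0.25 0 0 0 60;0 0 0.2 0 0 0 60;0.26 0.2 0 0 0 0 60;0.26 0.2 0 0 0 0 60;0.26 0.2 0 0 0 0 60;0.26 0.2 0 0 0 0 60;0.255 0.195 0 0 0 0 60;0 0 -0.2 0 0 0 60;0 0 -0.2 0 0 0 60;0 0 0 0 0 0 60;0 0 0 0 0 0 60;0 0 0 0 0 0 60")

```text
time_s: 4.92
eef_pos: [591.0, 175.9, 74.8]
ee_rot: [0.001, 0.757, 0.654, 0.001]
force: [0.2, -0.6, 0.2]
grip_width: 0.717
grip_force: 27.6
```

```bash
python3 - <<'E'
from h import *
s=sense();p=capture('wrist');q=capture('side')
print(s['eef_pos'],s['force'],s['grip_width'])
cv2.imwrite('pics/w2.png',np.hstack([p['pixels'][:,100:420],cv2.resize(q['pixels'][220:380,140:380],None,fx=2,fy=2)[:320].copy() if 0 else cv2.resize(q['pixels'][230:374,160:340],(480,384))]))
E
```

```text
[590.97934093 175.93594007  74.839035  ] [ 0.1798583  -0.57404659  0.19838686] 0.7171686174021225
```

View pics/w2.png

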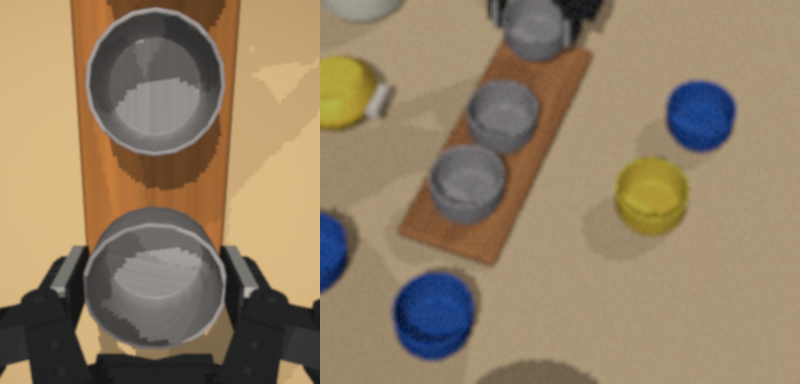

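```bash
python3 - <<'E'
from h import *
s=sense();p=capture('wrist')
print(ringfit(p,s,(602,253),46,rng=8))
for z in (76,79,82): print(z,ringfit(p,s,(591,176),z,rng=8))
E
```

```text
(np.float32(120.0), array([603. , 254.5]))
76 (np.float32(118.76058), array([591., 169.]))
79 (np.float32(119.0431), array([591., 171.]))
82 (np.float32(92.05628), array([587., 172.]))
```

>>> drive_tool(commands="0 0 -0.15 0 0 0 60;0 0 -0.13 0 0 0 60;0 0 0 0 0 0 60;0 0 0 0 0 0 60")

```text
time_s: 5.4
eef_pos: [590.2, 175.9, 44.9]
ee_rot: [-0.0, 0.757, 0.654, -0.001]
force: [-0.7, -0.4, -0.8]
grip_width: 0.716
grip_force: 27.6
```

```bash
sed -i 's/,120)\.mean/,400).mean/' h.py; python3 - <<'E'
from h import *
s=sense();p=capture('wrist');print(s['eef_pos'])
print(ringfit(p,s,(602,253),46,rng=8))
r=[]
for z in (48,50,52): r.append(ringfit(p,s,(591,174),z,rng=10)); print(z,r[-1])
im=cv2.resize(p['pixels'],None,fx=2,fy=2)
for c,z,col in [((603,254),46,(0,255,0)),(r[1][1],50,(0,0,255))]:
  for a in np.linspace(0,6.28,60): cv2.circle(im,tuple(int(round(2*k)) for k in proj(p,[c[0]+32*np.cos(a),c[1]+32*np.sin(a),z],s)),1,col,-1)
cv2.imwrite('pics/o3.png',im[0:600,250:800])
E
```

```text
[590.16028407 175.88916859  44.89505729]
(np.float32(238.8233), array([604. , 255.5]))
48 (np.float32(274.14572), array([590., 170.]))
50 (np.float32(215.26901), array([589. , 167.5]))
52 (np.float32(227.00652), array([589., 169.]))
```

View pics/o3.png

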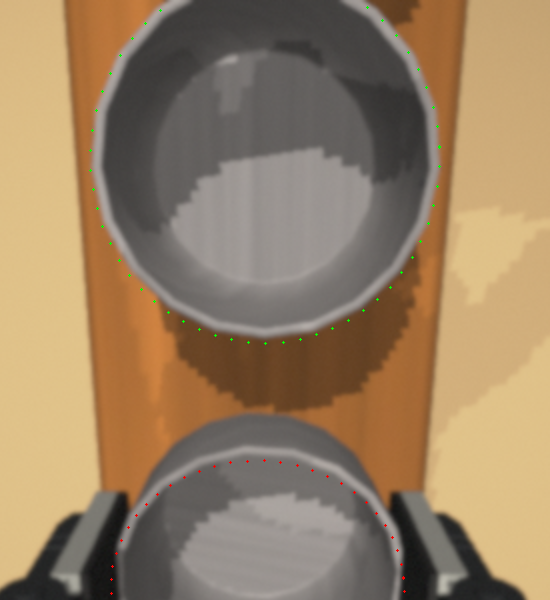

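```bash
python3 - <<'E'
from h import *
s=sense();p=capture('wrist')
a=onz(p,(256.5,169),46,s);print(a)
for z in (46,49): c=onz(p,(256,223.5),z,s);print(z,c,np.linalg.norm((a-c)[:2]))
for z in (46,49): print(z, onz(p,(125+97/2,75),46,s),onz(p,(125+440/2,75),46,s))
E
```

```text
[598.76330998 223.22173809  46.        ]
46 [595.24782698 200.07731     46.        ] 23.409894758322793
49 [595.40561649 201.29467107  49.        ] 22.182659303216465
46 [573.63311911 262.39698265  46.        ] [635.82137428 253.38063679  46.        ]
49 [573.63311911 262.39698265  46.        ] [635.82137428 253.38063679  46.        ]
```

>>> drive_tool(commands="0.025 0.075 0 0 0 0 60;0 0 0 0 0 0 60;0 0 0 0 0 0 60")

```text
time_s: 5.75
eef_pos: [593.2, 184.0, 45.7]
ee_rot: [0.0, 0.756, 0.654, 0.0]
force: [0.1, 0.2, -0.8]
grip_width: 0.715
grip_force: 27.6
```

```bash
cat >> h.py <<'E'
def rimpts(p,s,c,z,r=32,lo=-7,hi=7,half=None):
    """subpixel rim: along radial profiles find outermost strong edge"""
    g=cv2.cvtColor(p['pixels'],cv2.COLOR_BGR2GRAY).astype(np.float32); P=[]
    return g
E
python3 - <<'E'
from h import *
s=sense();p=capture('wrist');print(s['eef_pos'],s['force'])
cv2.imwrite('pics/o4.png',cv2.resize(p['pixels'][:,120:400],(583,800))[:0+600] if 0 else cv2.resize(p['pixels'][90:330,140:380],(600,600),interpolation=cv2.INTER_CUBIC))
E
```

```text
[593.24638172 184.02034719  45.67873066] [ 0.06304493  0.19494237 -0.84169188]
```

View pics/o4.png

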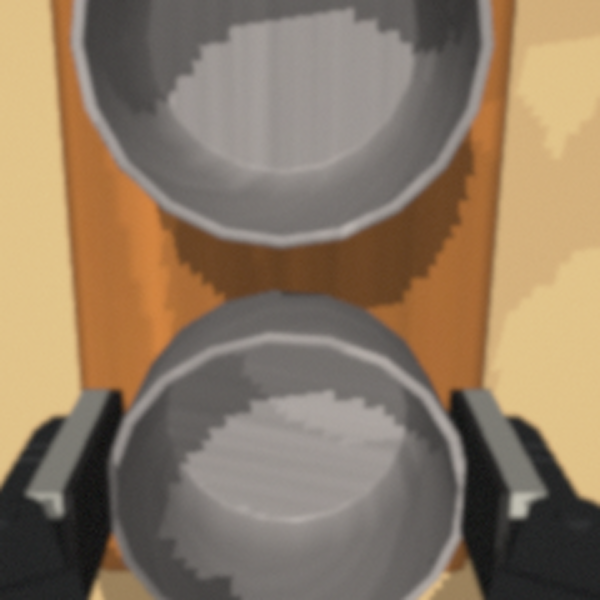

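```bash
python3 - <<'E'
from h import *
s=sense();p=capture('wrist')
f=lambda u,v,z:onz(p,(140+u/2.5,90+v/2.5),z,s)
a=f(283,247,46);print(a)
for z in (46,48,50,53):
    c=f(283,332,z); l=f(110,480,z);r=f(465,480,z)
    print(z,c,np.linalg.norm((a-c)[:2]),np.linalg.norm(l-r),(l+r)/2)
l=f(73,40,46);r=f(493,40,46);print(np.linalg.norm(l-r),(l+r)/2)
for v in (20,200): # board mid
    pass
b=[ (f(52,10,12)+f(517,10,12))/2,(f(84,380,12)+f(484,380,12))/2 ];print(b,np.linalg.norm((f(84,380,12)-f(484,380,12))))
E
```

```text
[598.75782632 223.11581764  46.        ]
46 [596.62096322 208.40259683  46.        ] 14.867583885908624 63.42457060407283 [593.330564   180.13887064  46.        ]
48 [596.74266413 209.20653798  48.        ] 14.05449890336427 62.414635811256645 [593.50465926 181.3928664   48.        ]
50 [596.86436505 210.01047913  50.        ] 13.241415831029933 61.40470101844045 [593.67875451 182.64686216  50.        ]
53 [597.04691641 211.21639085  53.        ] 12.021795652016 59.88979882921629 [593.93989739 184.5278558   53.        ]
63.24238634883163 [603.42087244 255.20883164  46.        ]
[array([604.26070432, 259.58670374,  12.        ]), array([593.15431062, 183.57525557,  12.        ])] 87.1166850063918
```

>>> drive_tool(commands="0 0 -0.02 0 0 0 60;0 0 0 0 0 0 60;0 0 0 0 0 0 60")

```text
time_s: 6.1
eef_pos: [592.9, 183.4, 43.1]
ee_rot: [-0.0, 0.757, 0.654, -0.0]
force: [0.9, 0.1, 0.0]
grip_width: 0.72
grip_force: 27.6
```

>>> drive_tool(commands="0 0 -0.015 0 0 0 60;0 0 0 0 0 0 60;0 0 0 0 0 0 60")

```text
time_s: 6.35
eef_pos: [593.2, 183.5, 42.0]
ee_rot: [0.0, 0.757, 0.654, 0.0]
force: [0.7, -0.7, 1.9]
grip_width: 0.71
grip_force: 27.8
```

>>> drive_tool(commands="0 0 -0.005 0 0 0 60;0 0 0 0 0 0 72;0 0 0 0 0 0 80;0 0 0 0 0 0 100;0 0 0 0 0 0 100;0 0 0 0 0 0 100;0 0 0.15 0 0 0 100;0 0 0.3 0 0 0 100;0 0 0.35 0 0 0 100;0 -0.1 0.35 0 0 0 100;0 -0.2 0.35 0 0 0 100;0 0 0 0 0 0 100;0 0 0 0 0 0 100")

```text
time_s: 7.43
eef_pos: [593.7, 152.8, 193.1]
ee_rot: [0.001, 0.757, 0.653, 0.002]
force: [0.3, -0.6, -1.0]
grip_width: 1.004
grip_force: 0.0
```

```bash
python3 - <<'E'
from h import *
s=sense();p=capture('wrist');print(s['eef_pos'])
for n,xy in [('A',(603,254)),('C',(592,177)),('B',(614,331))]:
    for r in (32,31): print(n,r,ringfit(p,s,xy,46,r,8))
cv2.imwrite('pics/o5.png',cv2.resize(p['pixels'],(768,576),interpolation=cv2.INTER_CUBIC))
E
```

```text
[593.74168545 152.84298653 193.12399013]
A 32 (np.float32(307.71548), array([603., 255.]))
A 31 (np.float32(321.48727), array([603. , 253.5]))
C 32 (np.float32(279.16635), array([593., 178.]))
C 31 (np.float32(283.48953), array([593.5, 176.5]))Traceback (most recent call last):
  File "<stdin>", line 4, in <module>
  File "h.py", line 27, in ringfit
    v=np.minimum(cv2.remap(G,uv[m,0],uv[m,1],cv2.INTER_LINEAR),400).mean()
                 ~~~~~~~~~^^^^^^^^^^^^^^^^^^^^^^^^^^^^^^^^^^^^
cv2.error: OpenCV(4.12.0) /io/opencv/modules/imgproc/src/imgwarp.cpp:1703: error: (-215:Assertion failed) !_map1.empty() in function 'remap'
```

>>> drive_tool(commands="-0.067 -0.37 0.08 0 0 0 100;-0.067 -0.37 0.08 0 0 0 100;-0.067 -0.37 0.08 0 0 0 100;-0.067 -0.37 0.08 0 0 0 100;-0.067 -0.37 0.08 0 0 0 100;-0.067 -0.37 0.08 0 0 0 100;-0.067 -0.37 0.05 0 0 0 100;-0.067 -0.37 0.05 0 0 0 100;-0.067 -0.37 0.05 0 0 0 100;-0.067 -0.37 0 0 0 0 100;-0.067 -0.37 0 0 0 0 100;-0.067 -0.37 0 0 0 0 100;-0.067 -0.37 0 0 0 0 100;-0.067 -0.37 0 0 0 0 100;0 0 0 0 0 0 100;0 0 0 0 0 0 100;0 0 0 0 0 0 100")

```text
time_s: 8.9
eef_pos: [499.4, -363.6, 252.8]
ee_rot: [-0.001, 0.756, 0.654, 0.0]
force: [0.4, 0.5, 0.6]
grip_width: 1.002
grip_force: 0.0
```

```bash
python3 - <<'E'
from h import *
s=sense();p=capture('wrist');print(s['eef_pos'],s['ee_rot'])
for o in ['tongs','tongs_tip','tongs_grip']:
    for b in boxes_of(p,o)[:3]: print(o,round(b['confidence'],2),np.round(b['position']),onz(p,b['position'],11,s).round())
im=cv2.resize(p['pixels'],(768,576),interpolation=cv2.INTER_CUBIC)
cv2.imwrite('pics/t1.png',im)
E
```

```text
[ 499.38639381 -363.6056308   252.83175104] [-1.33597702e-03  7.56412512e-01  6.54093505e-01  1.14762882e-04]
tongs 0.78 [270. 145.] [ 520. -343.   11.]
tongs_tip 0.91 [262. 145.] [ 511. -343.   11.]
tongs_grip 0.66 [263. 149.] [ 512. -347.   11.]
```

View pics/t1.png

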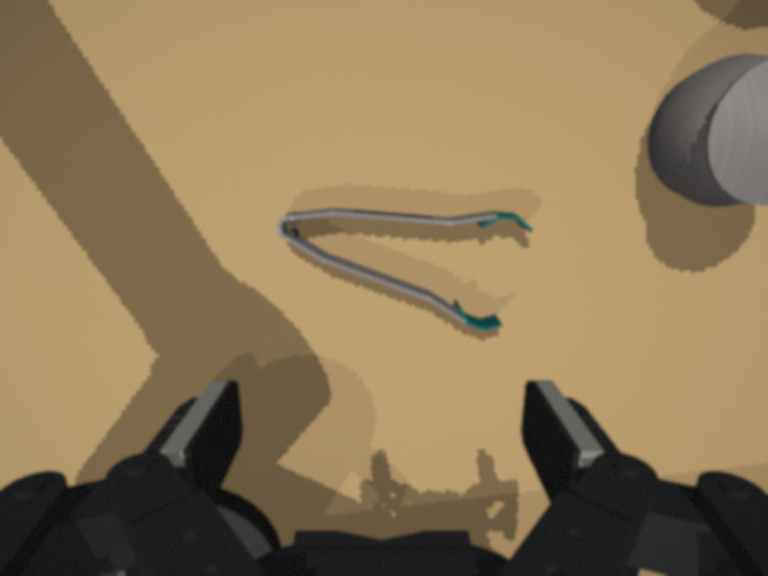

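```bash
python3 - <<'E'
from h import *
from scipy.optimize import least_squares
s=sense();p=capture('wrist')
pts=[((335,212),(30,18.5)),((450,221),(118,30.5)),((328,260),(30,-18.5)),((430,295),(118,-30.5)),((282,220),(-2,6))]
W=np.array([onz(p,np.array(a)/1.5,22,s)[:2] for a,_ in pts]); M=np.array([b for _,b in pts])
def T(v,m): c,t=np.cos(v[2]),np.sin(v[2]); return m@np.array([[c,t],[-t,c]])+v[:2]
r=least_squares(lambda v:(T(v,M)-W).ravel(),[435,-335,-.1]);v=r.x;print(v,r.fun.round(1))
for n,x in [('hinge',0),('grip',80),('tip',160)]: print(n,T(v,np.array([[x,0]])))
# refine: dark shape overlap
im=cv2.resize(p['pixels'],None,fx=3,fy=3,interpolation=cv2.INTER_CUBIC)
for sgn in (1,-1):
    q=[proj(p,[*T(v,np.array([[x,sgn*y]]))[0],22],s)*3 for x,y in [(-2,6),(30,20),(118,32),(145,44),(175,44)]]
    cv2.polylines(im,[np.int32(q)],False,(0,255,0),1)
for x in (0,80,160): cv2.circle(im,tuple(np.int32(proj(p,[*T(v,np.array([[x,0]]))[0],22],s)*3)),4,(0,0,255),-1)
cv2.imwrite('pics/t2.png',im[360:720,500:1140])
E
```

```text
[ 4.33146711e+02 -3.38253556e+02 -3.43243667e-01] [-2.4  0.4  1.   0.8 -3.4  0.7  1.6 -1.5  3.2 -0.4]
hinge [[ 433.14671055 -338.25355592]]
grip [[ 508.48014949 -365.17702108]]
tip [[ 583.81358844 -392.10048624]]
```

View pics/t2.png

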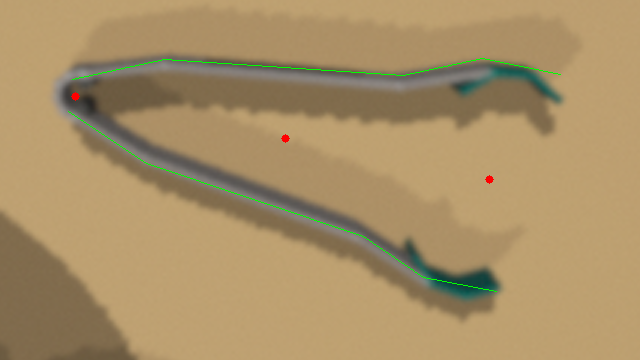

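>>> drive_tool(commands="0.006 -0.002 -0.07 0 0 -0.15 100;0.006 -0.002 -0.07 0 0 -0.15 100;0.006 -0.002 -0.07 0 0 -0.15 100;0.006 -0.002 -0.07 0 0 -0.15 100;0.006 -0.002 -0.07 0 0 -0.15 100;0.006 -0.002 -0.07 0 0 -0.15 100;0.006 -0.002 -0.07 0 0 -0.15 100;0.006 -0.002 -0.07 0 0 -0.15 100;0.006 -0.002 -0.07 0 0 -0.15 95;0.006 -0.002 -0.07 0 0 -0.15 90;0.006 -0.002 -0.07 0 0 -0.15 85;0.006 -0.002 -0.07 0 0 -0.15 80;0.006 -0.002 -0.07 0 0 -0.15 80;0.006 -0.002 -0.07 0 0 -0.15 80;0 0 0 0 0 -0.15 80;0 0 0 0 0 0 80;0 0 0 0 0 0 80")

```text
time_s: 10.57
eef_pos: [507.9, -367.0, 156.6]
ee_rot: [0.0, 0.986, -0.168, 0.0]
force: [-0.0, -0.2, 0.4]
grip_width: 0.797
grip_force: 0.0
```

```bash
python3 - <<'E'
from h import *
import importlib,rig
s=sense();p=capture('wrist');print(s['eef_pos'],s['ee_rot'],s['joints'],rig.tips_ahead)
Rt=q2R(s['ee_rot']);print('tool y ang',np.degrees(np.arctan2(Rt[1,1],Rt[0,1])))
hsv=cv2.cvtColor(p['pixels'],cv2.COLOR_BGR2HSV)
m=((hsv[...,0]>75)&(hsv[...,0]<105)&(hsv[...,1]>110)).astype(np.uint8)
n,l,st,ce=cv2.connectedComponentsWithStats(m)
P=[]
for i in range(1,n):
    if st[i,4]>60: w=onz(p,ce[i],15,s); P.append(w); print(st[i],ce[i].round(),w.round(1))
cv2.imwrite('pics/t3.png',p['pixels'])
E
```

```text
[ 507.85146988 -366.98419876  156.57415356] [ 1.23335917e-04  9.85790468e-01 -1.67979497e-01  1.66265460e-04] [-8.12444302e-01  6.12004493e-01  1.28868703e+00  2.37729355e-06
  1.24048710e+00  1.09591063e+00] 17.0
tool y ang -109.3407293095708
[197  68  19  50 257] [204.  93.] [ 595.  -355.5   15. ]
[296  71  20  49 268] [308.  95.] [ 566.1 -433.1   15. ]
```

>>> drive_tool(commands="-0.01 0 -0.3 0 0 -0.022 80;0 0 -0.3 0 0 0 80;0 0 -0.3 0 0 0 80;0 0 -0.2 0 0 0 80;0 0 -0.17 0 0 0 80;0 0 0 0 0 0 80;0 0 0 0 0 0 80;0 0 -0.02 0 0 0 80;0 0 -0.02 0 0 0 80;0 0 -0.02 0 0 0 80;0 0 0 0 0 0 80")

```text
time_s: 11.53
eef_pos: [506.7, -367.4, 23.6]
ee_rot: [0.0, 0.984, -0.178, 0.0]
force: [-0.5, 0.6, 0.1]
grip_width: 0.798
grip_force: 0.0
```

>>> drive_tool(commands="0 0 -0.02 0 0 0 80;0 0 -0.02 0 0 0 80;0 0 0 0 0 0 80;0 0 0 0 0 0 80")

```text
time_s: 11.87
eef_pos: [506.5, -367.3, 19.2]
ee_rot: [-0.0, 0.984, -0.178, -0.0]
force: [0.4, -0.2, 0.1]
grip_width: 0.8
grip_force: 0.0
```

>>> drive_tool(commands="0 0 -0.02 0 0 0 80;0 0 -0.01 0 0 0 80;0 0 0 0 0 0 80;0 0 0 0 0 0 80")

```text
time_s: 12.2
eef_pos: [506.6, -367.3, 16.2]
ee_rot: [-0.0, 0.984, -0.179, -0.0]
force: [0.4, 0.9, 0.2]
grip_width: 0.799
grip_force: 0.0
```

>>> drive_tool(commands="0 0 0.03 0 0 0 80;0 0 0 0 0 0 70;0 0 0 0 0 0 62;0 0 0 0 0 0 58;0 0 0 0 0 0 56;0 0 0 0 0 0 56;0 0 0 0 0 0 56;0 0 0 0 0 0 56", force=30)

```text
time_s: 12.87
eef_pos: [507.5, -368.0, 21.2]
ee_rot: [0.001, 0.984, -0.179, 0.001]
force: [-0.1, 2.0, 11.0]
grip_width: 0.561
grip_force: 11.4
```

>>> drive_tool(commands="0 0 0.03 0 0 0 55;0 0 0.05 0 0 0 55;0 0 0.1 0 0 0 55;0 0 0.2 0 0 0 55;0 0 0.3 0 0 0 55;0 0 0.3 0 0 0 55;0 0 0.3 0 0 0 55;0 0 0 0 0 0 55;0 0 0 0 0 0 55")

```text
time_s: 13.62
eef_pos: [507.0, -367.7, 149.4]
ee_rot: [0.001, 0.984, -0.179, 0.001]
force: [-0.9, 0.1, -1.7]
grip_width: 0.55
grip_force: 7.7
```

```bash
cat > tips.py <<'E'
from h import *
def tips():
    s=sense();p=capture('wrist');Rt=q2R(s['ee_rot'])
    print('t',s['time_s'],'tcp',s['eef_pos'].round(1) if hasattr(s['eef_pos'],'round') else s['eef_pos'],s['grip_width'],s['grip_force'])
    hsv=cv2.cvtColor(p['pixels'],cv2.COLOR_BGR2HSV)
    m=((hsv[...,0]>75)&(hsv[...,0]<105)&(hsv[...,1]>110)).astype(np.uint8)
    n,l,st,ce=cv2.connectedComponentsWithStats(m)
    for i in range(1,n):
        if st[i,4]>60:
            w=onz(p,ce[i],s['eef_pos'][2]-8,s); print('teal',st[i],ce[i].round(),w.round(1),'tool',(Rt.T@(w-s['eef_pos'])).round(1))
    m=((hsv[...,0]>5)&(hsv[...,0]<18)&(hsv[...,1]>200)&(hsv[...,2]>140)).astype(np.uint8)
    n,l,st,ce=cv2.connectedComponentsWithStats(m)
    for i in range(1,n):
        if st[i,4]>100: print('orange',st[i],ce[i].round(),onz(p,ce[i],72,s).round(1))
    return s,p
if __name__=='__main__':
    s,p=tips(); cv2.imwrite('pics/last.png',p['pixels'])
E
python3 tips.py
```

```text
t 13.6167 tcp [ 507.  -367.7  149.4] 0.5502990224428285 7.704554479569197
teal [ 152   31   45  110 2028] [170.  85.] [ 593.8 -365.1  141.4] tool [ 80.3 -33.    8.2]
teal [ 315   33   48  110 2137] [343.  87.] [ 569.3 -428.9  141.4] tool [79.8 35.3  8.3]
```

>>> drive_tool(commands="0.012 0.1 0 0 0 0 55;0.012 0.2 0 0 0 0 55;0.012 0.27 0 0 0 0 55;0.012 0.27 0 0 0 0 55;0.012 0.27 0 0 0 0 55;0.012 0.27 0 0 0 0 55;0.012 0.27 0 0 0 0 55;0.012 0.27 0 0 0 0 55;0.012 0.27 0 0 0 0 55;0.012 0.27 0 0 0 0 55;0.012 0.27 0 0 0 0 55;0.012 0.27 0 0 0 0 55;0.012 0.27 0 0 0 0 55;0.012 0.27 0 0 0 0 55;0.012 0.27 0 0 0 0 55;0.012 0.2 0 0 0 0 55;0 0.1 0 0 0 0 55;0 0 0 0 0 0 55;0 0 0 0 0 0 55")

```text
time_s: 15.25
eef_pos: [525.4, 43.6, 146.7]
ee_rot: [0.0, 0.984, -0.178, -0.001]
force: [-0.0, -0.0, -1.4]
grip_width: 0.549
grip_force: 7.7
```

```bash
python3 tips.py
```

```text
t 15.25 tcp [525.4  43.6 146.7] 0.5491772395071242 7.70650296472013
teal [ 152   31   45  110 2022] [170.  85.] [612.3  46.1 138.7] tool [ 80.5 -32.9   7.9]
teal [ 314   33   50  110 2201] [343.  87.] [587.7 -17.4 138.7] tool [79.7 35.2  7.9]
orange [ 221   53   67   70 2442] [252.  85.] [603.1  15.8  72. ]
```

>>> drive_tool(commands="0.01 0.005 -0.1 0 0 0 55;0 0 -0.15 0 0 0 55;0 0 -0.12 0 0 0 55;0 0 -0.05 0 0 0 55;0 0 0 0 0 0 55;0 0 0 0 0 0 55")

```text
time_s: 15.8
eef_pos: [526.9, 43.7, 105.3]
ee_rot: [0.0, 0.984, -0.179, -0.0]
force: [-0.1, 0.3, -1.1]
grip_width: 0.549
grip_force: 7.7
```

```bash
python3 tips.py; python3 - <<'E'
from h import *
p=capture('side');s=sense()
cv2.imwrite('pics/s9.png',np.hstack([cv2.resize(p['pixels'][160:240,200:300],(500,400),interpolation=cv2.INTER_CUBIC),cv2.resize(cv2.imread('pics/last.png')[0:220,120:390],(300,400))]))
E
```

```text
t 15.8 tcp [526.9  43.7 105.3] 0.5488184860057926 7.707422026433051
teal [ 152   30   45  111 2087] [170.  85.] [613.8  46.2  97.3] tool [ 80.4 -32.9   8. ]
teal [ 315   33   49  110 2230] [343.  88.] [588.9 -17.3  97.3] tool [79.5 35.3  8. ]
orange [ 216   44   77   90 3430] [255.  86.] [602.3  14.5  72. ]
```

View pics/s9.png

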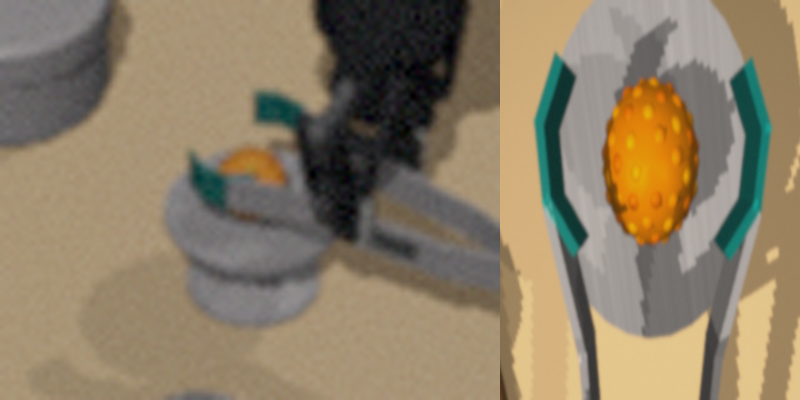

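>>> drive_tool(commands="-0.005 0 -0.1 0 0 0 55;0 0 -0.1 0 0 0 55;0 0 -0.03 0 0 0 55;0 0 0 0 0 0 55;0 0 0 0 0 0 55")

```text
time_s: 16.32
eef_pos: [526.2, 44.2, 82.0]
ee_rot: [-0.0, 0.984, -0.178, -0.0]
force: [-0.5, 0.8, -1.3]
grip_width: 0.551
grip_force: 7.7
```

```bash
python3 tips.py; python3 -c "
from h import *
print(sense()['force'])"
```

```text
t 16.3167 tcp [526.2  44.2  82. ] 0.5513619984063298 7.707006654236466
teal [ 151   30   47  111 2139] [170.  85.] [613.   46.9  74. ] tool [ 80.3 -33.    8. ]
teal [ 315   33   49  110 2279] [343.  87.] [588.4 -16.9  74. ] tool [79.7 35.4  8. ]
orange [ 205   33  102  105 5555] [257.  84.] [601.5  14.4  72. ]
[-0.34309312 -0.52867892 -0.80231012]
```

>>> drive_tool(commands="0 0 0 0 0 0 50;0 0 0 0 0 0 46;0 0 0 0 0 0 42;0 0 0 0 0 0 39;0 0 0 0 0 0 36;0 0 0 0 0 0 34;0 0 0 0 0 0 32;0 0 0 0 0 0 30;0 0 0 0 0 0 28;0 0 0 0 0 0 28;0 0 0 0 0 0 28;0 0 0 0 0 0 28", force=40)

```text
time_s: 17.37
eef_pos: [526.3, 44.2, 82.3]
ee_rot: [0.0, 0.984, -0.179, 0.0]
force: [0.7, 0.2, 0.8]
grip_width: 0.339
grip_force: 39.9
```

```bash
python3 tips.py
```

```text
t 17.3667 tcp [526.3  44.2  82.3] 0.3390489771029047 39.88164782524109
teal [ 197   32   30  108 1034] [209.  85.] [607.9  32.5  74.3] tool [ 80.5 -17.7   8. ]
teal [ 286   33   33  107 1101] [306.  86.] [594.2  -3.2  74.3] tool [80.2 20.5  8. ]
orange [ 208   33  100  106 5606] [258.  85.] [601.2  14.3  72. ]
```

>>> drive_tool(commands="0 0 0.05 0 0 0 28;0 0 0.1 0 0 0 28;0 0 0.15 0 0 0 28;0 0 0.15 0 0 0 28;0 0 0.1 0 0 0 28;0 0 0 0 0 0 28;0 0 0 0 0 0 28")

```text
time_s: 18.0
eef_pos: [526.4, 44.2, 137.6]
ee_rot: [-0.0, 0.984, -0.178, 0.0]
force: [-0.1, -0.1, -1.1]
grip_width: 0.342
grip_force: 39.7
```

```bash
python3 tips.py
```

```text
t 18.0 tcp [526.4  44.2 137.6] 0.3418747055771335 39.73188400268555
teal [ 196   32   31  107 1024] [209.  85.] [607.9  32.6 129.6] tool [ 80.5 -17.8   8.1]
teal [ 285   33   34  107 1081] [305.  86.] [594.2  -3.  129.6] tool [80.1 20.4  8.1]
orange [ 209   33   93  105 5567] [257.  85.] [602.5  14.   72. ]
```

>>> drive_tool(commands="-0.01 0.08 0 0 0 0 28;-0.01 0.16 0 0 0 0 28;-0.01 0.2 0 0 0 0 28;-0.01 0.2 0 0 0 0 28;-0.01 0.2 0 0 0 0 28;-0.01 0.2 0 0 0 0 28;-0.01 0.2 0 0 0 0 28;-0.013 0.2 0 0 0 0 28;0 0.13 0 0 0 0 28;0 0.06 0 0 0 0 28;0 0 0 0 0 0 28;0 0 0 0 0 0 28;0 0 0 0 0 0 28")

```text
time_s: 19.13
eef_pos: [518.1, 206.4, 137.1]
ee_rot: [0.0, 0.984, -0.179, -0.0]
force: [0.4, -0.7, -1.4]
grip_width: 0.343
grip_force: 39.7
```

```bash
python3 - <<'E'
from tips import *
s,p=tips()
print('C',ringfit(p,s,(592.8,177.7),46,32,8),'A',ringfit(p,s,(603,254.5),46,32,8))
q=capture('side')
print('side C',ringfit(q,None,(592.8,177.7),46,32,8),'A',ringfit(q,None,(603,254.5),46,32,8),'B',ringfit(q,None,(614,331),46,32,8))
for n in ('side','scene'):
    q=capture(n) 
    hsv=cv2.cvtColor(q['pixels'],cv2.COLOR_BGR2HSV);m=((hsv[...,0]>5)&(hsv[...,0]<18)&(hsv[...,1]>190)&(hsv[...,2]>120)).astype(np.uint8)
    k,l,st,ce=cv2.connectedComponentsWithStats(m)
    for i in range(1,k):
        if st[i,4]>25: print(n,st[i],ce[i].round(1),onz(q,ce[i],s['eef_pos'][2]-10).round(1))
    print('pred px',proj(q,np.array(s['eef_pos'])+[74.6,-29.4,-10]).round(1), [ (b['position'],round(b['confidence'],2)) for b in boxes_of(q,'ladoo')[:2]])
    cv2.imwrite(f'pics/f_{n}.png',q['pixels'])
E
```

```text
t 19.1333 tcp [518.1 206.4 137.1] 0.3432577070701819 39.730358719825745
teal [196  32  31 106 995] [209.  84.] [600.1 194.5 129.1] tool [ 80.9 -17.7   8. ]
teal [ 286   33   33  107 1017] [305.  85.] [586.3 159.2 129.1] tool [80.5 20.2  8. ]
orange [ 207   31  101  108 5412] [259.  84.] [594.6 174.8  72. ]
C (np.float32(315.56497), array([593.3, 175.7])) A (np.float32(341.94693), array([603. , 255.5]))
side C (np.float32(226.56882), array([592.3, 178.2])) A (np.float32(184.54799), array([603.5, 254. ])) B (np.float32(211.67256), array([615., 331.]))
pred px [239.  223.8] [([238.3, 222.5], 0.75)]
scene [308 168   9   9  41] [311.2 172. ] [588.6 177.2 127.1]
pred px [311.1 172.8] []
```

>>> drive_tool(commands="0 0 -0.05 0 0 0 28;0 0 -0.1 0 0 0 28;0 0 -0.08 0 0 0 28;0 0 0 0 0 0 28;0 0 0 0 0 0 28;0 0 0 0 0 0 28;0 0 0 0 0 0 28;0 0 0 0 0 0 28")

```text
time_s: 20.1
eef_pos: [518.2, 207.2, 114.6]
ee_rot: [-0.0, 0.984, -0.178, 0.0]
force: [-0.0, 0.1, -1.1]
grip_width: 0.343
grip_force: 39.7
```

```bash
python3 - <<'E'
from tips import *
s,p=tips(); print(s['force'])
print(finish_job())
E
```

```text
t 20.1 tcp [518.2 207.2 114.6] 0.343327204397863 39.7303569316864
teal [196  32  31 106 990] [209.  84.] [600.2 195.5 106.6] tool [ 80.9 -17.8   8.1]
teal [ 285   33   34  107 1067] [305.  86.] [586.  160.1 106.6] tool [80.1 20.3  8. ]
orange [ 207   33  101  106 5275] [259.  84.] [593.8 176.2  72. ]
[-0.0474201   0.07192356 -1.09872186]
the job is handed in; nothing more can be done
None
```

I set the loose bowl third in the row, about 78 mm from the middle bowl and within about 1.5 mm of the line. The tongs hold the ladoo over its middle, about 40 mm above the rim; I handed the job in at about 20 s.

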